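Fit the angle pins into the mould plate

ROBOT

A 6-joint arm with a two-finger parallel gripper is mounted at the origin on the work surface. World frame = base frame: x ahead of the robot, y to its left, z up, the work surface at z = 0. Lengths are in m, angles in rad, forces in N, time in s.
With the tool pointing down it reaches from about 0.3 to 0.75 m from the base axis. Payload 8.5 kg.
Tool frame: the origin (TCP) lies midway between the tips of the shut fingers; the grasp point (between the pads) lies 19 mm behind it; z points along the fingers, y is the line along which they close (so a half turn about z gives the same grasp; the last joint's range is limited). The gripper opens to 85 mm and grips with 20 to 120 N. Pads are 22 mm wide; open, the fingers measure 114 mm over their backs; the gripper's body (76 mm by 85 mm) begins 54 mm behind the grasp point. The pads swing forward as they close: fully open they stand 13 mm farther back than shut.
Start: joints at [0.984, 0.381, 1.297, -0, 1.464, -0.215], TCP at [0.2, 0.512, 0.231] pointing down, gripper open.
Joint ranges: [-3.11, 3.11], [-0.89, 2.33], [0.22, 2.48], [-1.42, 4.56], [0.17, 2.85], [-2.88, 2.88]. Speed limits (rad/s): [2.39, 2.39, 3.14, 3.14, 3.14, 3.14].

INTERFACE

Orientations are given as a unit quaternion [x, y, z, w].
In Python, from cell import arm gives the robot as it stands. Calls block until the motion is done:
- arm.move_to(position, orientation): joint-space move of the TCP to a pose.
- arm.movel(position, rotation=None, rate=0.15): straight line of the TCP; rotation=None keeps the orientation; rate is the mean speed in m/s.
- arm.move_joints(angles): joint-space move.
- arm.grip(opening): opening from 0.0 (shut) to 1.0 (fully open); the grip force is fixed at half the most; returns when the fingers have stopped.
- arm.wait(seconds).
- arm.ik(position, orientation): joint angles nearest the present ones, or None.
- arm.get_obs(): the state.
- arm.get_image(name): name is "side" or "top" or "wrist"; returns a dict with "pixels" (384x512x3 uint8, red, green, blue), "K" (3x3 intrinsics, pixels), "world_from_camera" (4x4, takes a point from camera to world coordinates). Camera axes: x right, y up, looking along -z (the intrinsics and any distortion apply to the point x, -y, -z); pixel columns grow to the right and rows downward; lengths in m; the calibration is good to about 2 mm. A picture is of the moment at which its call begins. There is no depth.
A pose or a line that the arm cannot do raises arm.PlanningError and nothing moves.
- arm.sign_off(): hands the job in; it is judged then, once.
The state is a dict: "clock": time; "joint_positions": joint angles; "joint_velocities": joint speeds; "joint_torque": joint torques, N m; "tcp_pos": TCP position; "tcp_rot": TCP orientation; "force": force on the tool from outside, world axes, zero at the start; "ft_torque": the same for the moment, N m; "opening": opening from 0.0 (shut) to 1.0 (fully open); "grip_force": force on a finger pad.
Only numpy, scipy, OpenCV 4.12 (cv2) and the standard library are available. Lean on these libraries where they do the work, as an engineer would, in place of code of your own. Each camera call takes 0.05 s, during which the arm holds its last target. There are 200 camera calls.

TASK

Take the two headed angle pins out of the rack and fit each one, nose first, into the slanting bore of the mould plate that is its size, with its head fully home in the counterbore. Leave the other pins and tools where they are, and let go of everything at the end.

Things in the scene. Friction and masses are not known exactly. Their poses are not given: they have to be found in the camera images.
- pin16: the larger angle pin: bright steel, shank 16 mm diameter and 90 mm long, round head 22 mm diameter and 10 mm tall; 100 mm overall, about 0.17 kg. Origin at the centre of the nose end face (the end away from the head), z along the pin towards the head. The last 4 mm of the nose taper by 3 mm on the radius. It starts nose down in one of the rack's 16 mm holes
- pin12: the smaller angle pin: bright steel, shank 12 mm diameter and 90 mm long, round head 18 mm diameter and 10 mm tall; 100 mm overall, about 0.10 kg. Origin at the centre of the nose end face, z along the pin towards the head; same nose taper. It starts nose down in one of the rack's 12 mm holes
- pin16_seat (a point): centre of the underside of the larger pin's head, 90 mm from its nose
- pin12_seat (a point): centre of the underside of the smaller pin's head, 90 mm from its nose
- mould_plate: cavity plate of an injection mould, 196 mm (x) by 246 mm (y) by 46 mm, fixed, lying back face up on two parallels, that face 106 mm above the bench. Origin on the bench under its middle, z up. A sprue bush stands in the middle of the face: 38 mm diameter for 12 mm, then 24 mm diameter, 26 mm high in all. Brass nipples stick out 20 mm from its x ends. Below the bores it is open
- bore16: inclined bore for the 16 mm pin, in the plate's +y half: 17.5 mm diameter, about 39 mm long, right through, 25 degrees from vertical, 2 mm chamfer. Origin at the centre of the counterbore floor on which the head seats; z up and out along the bore axis, its top leaning towards the sprue bush; x is the plate's x. The counterbore is 25 mm diameter, 12 mm deep on the axis
- bore12: inclined bore for the 12 mm pin, in the plate's -y half, mirror image of bore16: 13.5 mm diameter, leaning 25 degrees with its top towards the sprue bush; counterbore 21 mm diameter and 12 mm deep on the axis. Origin at the centre of the counterbore floor, z up and out along the bore axis, x the plate's x
- bore16_mouth (a point): where the axis of bore16 meets the plate's back face, 66 mm from the plate's middle. A pin let go with its nose well down the bore slides in under its own weight; seated, its head's underside lies on the counterbore floor and the head's high edge stands about 3 mm proud of this face
- bore12_mouth (a point): where the axis of bore12 meets the plate's back face, 66 mm from the plate's middle, on the other side of the sprue bush
- pin_rack: fixed wooden rack, 112 mm (x) by 162 mm (y) by 50 mm high, origin under its middle, z up. Six blind holes 35 mm deep: three of 17.2 mm at x = -30 mm, three of 13.2 mm at x = +30 mm, at y = -55, 0 and +55 mm. All are filled: the two angle pins and four other things, none standing higher than 125 mm above the bench
- dowel16: bystander in the rack: headless dark steel dowel, 16 mm diameter, 75 mm long, origin at its lower end, z up
- drift16: bystander in the rack: headless brass drift, 16 mm diameter, 105 mm long, origin at its lower end, z up
- dowel12: bystander in the rack: headless dark steel dowel, 12 mm diameter, 70 mm long, origin at its lower end, z up
- scraper: bystander in the rack: scraper with 12 mm steel shank and red 19 mm handle above it, 110 mm long in all, origin at its lower end, z up
- oil_can: bystander: red oil can, 54 mm diameter, 150 mm high to the tip of its spout, standing on the bench between plate and rack; origin under its middle, z up
- hex_key: bystander: L-shaped hex key, 93 mm by 25 mm, 6 mm thick, lying on the plate's back face beside the -x edge; origin at the middle of its long leg, on the face
- locating_ring: bystander: brass ring, 44 mm outside diameter, 10 mm high, lying on the plate's back face beside the +x edge; origin under its centre
- mallet: bystander: copper mallet with a wooden handle, about 220 mm long, 34 mm high, lying on the bench beyond the oil can with its handle away from the robot; origin on the bench under its head
Things that resemble listed ones, but are neither listed nor needed, are in the scene too. What is shaped like the pin16 but turquoise is not meant. There is more than one size of the drift16; the job needs the smaller.

How it is judged:
At the end, for the whole second after the job is handed in: Each angle pin is in the bore of its size: the centre of its head's underside within 4 mm of the centre of the counterbore floor, pin and bore axes within 4 degrees, both at rest; the eight bystanders are within 20 mm of where they started (distance between pin16_seat and bore16 below 0.004 m and angle between the z axis of pin16 and the z axis of bore16, either way round below 0.07 rad and linear speed of each of pin16, pin12 below 0.02 m/s and angular speed of each of pin16, pin12 below 0.3 rad/s and distance between pin12_seat and bore12 below 0.004 m and angle between the z axis of pin12 and the z axis of bore12, either way round below 0.07 rad and distance of each of dowel16, drift16, dowel12, scraper, oil_can, hex_key, locating_ring, mallet from where it was at the start of the episode below 0.02 m); the robot touches nothing.
It fails at once if a dowel, the drift or the scraper in the rack is moved more than 20 mm (distance of any of dowel16, drift16, dowel12, scraper from where it was at the start of the episode above 0.02 m).
It fails at once if the oil can or the mallet is moved more than 20 mm (distance of any of oil_can, mallet from where it was at the start of the episode above 0.02 m).
It fails at once if the hex key or the ring on the plate is moved more than 20 mm (distance of any of hex_key, locating_ring from where it was at the start of the episode above 0.02 m).
It also fails if it takes over 67 s, if anything falls off the work surface, if the arm or the gripper's body presses on something with over 40 N, if the wrist force passes 120 N, or if a joint passes its speed limit or range.

## Working session

There is one attempt and no reset: what is moved stays moved. The work goes in short steps, each a Python script; the robot and the scene stay as the last script left them, time stands still between calls to the robot, and variables do not carry over. Pictures are saved under pics/ and viewed, at most 10 in all, crops included, and the job is handed in when it is done.

```bash
ls; mkdir -p pics; python3 - <<'E'
from cell import arm
import cv2,pickle
d={}
for n in ["top","side","wrist"]:
    r=arm.get_image(n); d[n]=r
    cv2.imwrite(f"pics/{n}0.png",r["pixels"][:,:,::-1]); print(n,r["K"].tolist() if hasattr(r["K"],'tolist') else r["K"],r["world_from_camera"],[k for k in r])
pickle.dump(d,open("d0.pkl","wb"))
print(arm.get_obs())
E
```

```text
pics
top [[457.6928520246682, 0.0, 250.61593296751622], [0.0, 457.6928520246682, 197.04385575695505], [0.0, 0.0, 1.0]] [[-0.00572975  0.98308603 -0.18305474  0.40396301]
 [-0.99993301 -0.00747373 -0.00883867  0.0046468 ]
 [-0.01005727  0.18299183  0.98306299  1.00876696]
 [ 0.          0.          0.          1.        ]] ['pixels', 'K', 'world_from_camera']
side [[414.6955336412817, 0.0, 256.87297407618485], [0.0, 414.6955336412817, 180.9149269617002], [0.0, 0.0, 1.0]] [[-0.99859802  0.01096358 -0.05178613  0.52505989]
 [-0.05021012 -0.50596737  0.86108999  0.74859969]
 [-0.01676146  0.86248294  0.50580849  0.52930411]
 [ 0.          0.          0.          1.        ]] ['pixels', 'K', 'world_from_camera']
wrist [[331.6593859130097, 0.0, 255.0120003728288], [0.0, 331.6593859130097, 188.11788542282724], [0.0, 0.0, 1.0]] [[ 0.36361202 -0.88470433 -0.29169257  0.12457043]
 [ 0.93154988  0.34496974  0.11493783  0.54144918]
 [-0.00106089 -0.31351895  0.94958135  0.37381495]
 [ 0.          0.          0.          1.        ]] ['pixels', 'K', 'world_from_camera']
{'clock': 0.15, 'joint_positions': array([ 9.83697460e-01,  3.81077654e-01,  1.29805378e+00, -7.75959055e-06,
        1.46361028e+00, -2.15272830e-01]), 'joint_velocities': array([-2.36772054e-05, -1.69184393e-03, -1.76070243e-03, -2.53642687e-04,
       -5.22778389e-04, -1.43956652e-03]), 'joint_torque': array([ 2.36682768e-03, -4.48626423e+01, -2.31343192e+01, -1.31198653e-04,
        3.85574225e-03,  1.61016629e-05]), 'tcp_pos': array([0.19968554, 0.51222579, 0.23084514]), 'tcp_rot': array([ 1.84843455e-01,  9.82767809e-01, -5.30419688e-04, -2.20809672e-04]), 'force': array([-0.3916234 , -0.27798131, -0.23909118]), 'ft_torque': array([ 0.03443466,  0.00816059, -0.00954725]), 'grip_force': 0.0, 'opening': 1.0004006500614595}
```

```bash
python3 - <<'E'
import cv2
for n in ["top","side"]:
    cv2.imwrite(f"pics/{n}0b.png",cv2.resize(cv2.imread(f"pics/{n}0.png"),(800,600),interpolation=cv2.INTER_CUBIC))
E
```

```text
(no output)
```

View pics/top0b.png

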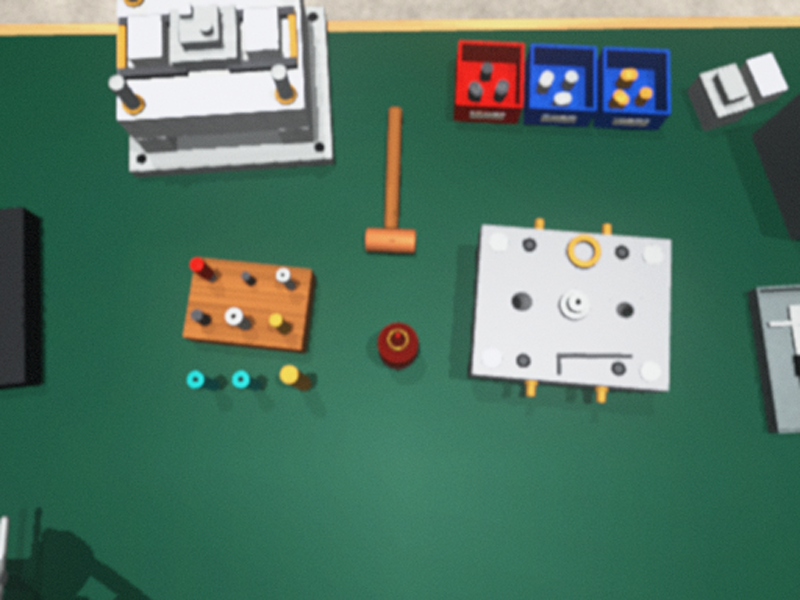

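View pics/side0b.png

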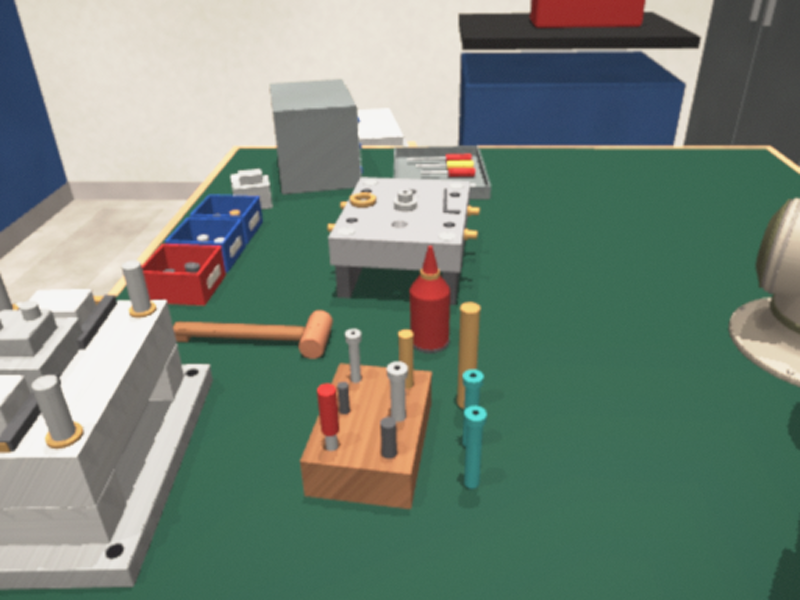

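The top view (shown at 800x600) has the rack on the left and the plate on the right.

- **Rack, near row:** dark dowel16 (200,317), headed bright pin (233,316), brass drift (276,320).
- **Rack, far row:** red scraper (197,264), dark dowel12 (249,278), headed bright pin (283,274).
- **Bores:** bore16 is at (521,301), on the +y side towards the rack. bore12 is at (625,310).
- **Pin16 candidates:** (233,316), or the turquoise ones at (195,379) and (240,379). The bright one in the rack's x=-30 row is the one meant.
- **Brass drifts:** the one in the rack (276,320) is the smaller. The one on the bench (289,375) is the larger decoy.

Next I take rough positions, then close wrist views.

```bash
cat > h.py <<'E'
import numpy as np, cv2, pickle
from scipy.spatial.transform import Rotation as R
from cell import arm
def ray(im,uv):
    K=im["K"]; T=np.array(im["world_from_camera"])
    p=np.linalg.solve(np.array(K),[uv[0],uv[1],1.]); d=T[:3,:3]@[p[0],-p[1],-p[2]]
    return T[:3,3],d/np.linalg.norm(d)
def onz(im,uv,z):
    o,d=ray(im,uv); return o+d*(z-o[2])/d[2]
def tri(*obs):
    A=np.zeros((3,3));b=np.zeros(3);L=[]
    for im,uv in obs:
        o,d=ray(im,uv);P=np.eye(3)-np.outer(d,d);A+=P;b+=P@o;L.append((P,o))
    x=np.linalg.solve(A,b); return x,max(np.linalg.norm(P@(x-o)) for P,o in L)
def proj(im,X):
    T=np.array(im["world_from_camera"]); c=T[:3,:3].T@(np.array(X)-T[:3,3]); q=np.array(im["K"])@[c[0],-c[1],-c[2]]; return q[:2]/q[2]
def quat(z,y):  # tool z axis, approx closing axis y
    z=np.array(z,float)/np.linalg.norm(z); y=np.array(y,float)-np.dot(y,z)*z; y/=np.linalg.norm(y)
    return R.from_matrix(np.c_[np.cross(y,z),y,z]).as_quat()
def snap(name,tag):
    im=arm.get_image(name); pickle.dump(im,open(f"{tag}.pkl","wb")); cv2.imwrite(f"pics/{tag}.png",im["pixels"][:,:,::-1]); return im
E
python3 - <<'E'
from h import *
d=pickle.load(open("d0.pkl","rb")); t=d["top"]; s=d["side"]; k=.64
for n,a,b,z in [("pin16",(233,316),(397,369),.115),("pin12",(283,274),(353,333),.115),("b16",(521,301),(399,224),.106),("b12",(625,310),None,.106),("bush",(576,302),(404,190),.132),("oil",(397,340),(430,247),.15)]:
    a=np.array(a)*k; print(n,onz(t,a,z).round(3), [x.round(4) if hasattr(x,'round') else x for x in tri((t,a),(s,np.array(b)*k))] if b else "")
# tool->camera
o=arm.get_obs(); Tt=np.eye(4);Tt[:3,:3]=R.from_quat(o["tcp_rot"]).as_matrix();Tt[:3,3]=o["tcp_pos"]
print((np.linalg.inv(Tt)@np.array(d["wrist"]["world_from_camera"])).round(4))
for nm,p in [("rack",(.42,.3,.25)),("plate",(.42,-.15,.25))]:
  for y in [(1,0,0),(-1,0,0),(0,1,0),(0,-1,0)]:
    for zz in [(0,0,-1),(0,.42,-.9),(0,-.42,-.9)]:
      q=arm.ik(p,quat(zz,y)); print(nm,y,zz,None if q is None else np.round(q,2))
E
```

```text
pin16 [0.561 0.214 0.115] [array([0.5627, 0.2151, 0.1118]), np.float64(0.0007)]
pin12 [0.616 0.152 0.115] [array([0.6164, 0.1523, 0.1127]), np.float64(0.0001)]
b16 [ 0.58  -0.153  0.106] [array([ 0.5808, -0.1539,  0.1035]), np.float64(0.0005)]
b12 [ 0.567 -0.286  0.106] 
bush [ 0.573 -0.217  0.132] [array([ 0.5744, -0.217 ,  0.1333]), np.float64(0.0017)]
oil [0.524 0.006 0.15 ] [array([0.5284, 0.0058, 0.1461]), np.float64(0.0036)]
[[-3.000e-04  9.495e-01  3.137e-01  8.060e-02]
 [ 1.000e+00  3.000e-04  0.000e+00 -2.000e-04]
 [-1.000e-04  3.137e-01 -9.495e-01 -1.430e-01]
 [ 0.000e+00  0.000e+00  0.000e+00  1.000e+00]]
rack (1, 0, 0) (0, 0, -1) [ 0.39  0.31  1.35 -0.    1.48  0.39]
rack (1, 0, 0) (0, 0.42, -0.9) [0.17 0.23 1.54 0.44 1.32 0.07]
rack (1, 0, 0) (0, -0.42, -0.9) [ 0.57  0.45  1.2  -0.37  1.73  0.56]
rack (-1, 0, 0) (0, 0, -1) [ 0.39  0.31  1.35 -0.    1.48 -2.75]
rack (-1, 0, 0) (0, 0.42, -0.9) None
rack (-1, 0, 0) (0, -0.42, -0.9) [ 0.57  0.45  1.2  -0.37  1.73 -2.59]
rack (0, 1, 0) (0, 0, -1) [ 0.39  0.31  1.35 -0.    1.48 -1.18]
rack (0, 1, 0) (0, 0.42, -0.9) [ 0.17  0.2
[... 393 characters left out ...]
 [-0.79  0.29  1.46  0.3   1.71 -0.8 ]
plate (1, 0, 0) (0, -0.42, -0.9) [-0.38  0.16  1.63 -0.43  1.21 -0.25]
plate (-1, 0, 0) (0, 0, -1) [-0.61  0.18  1.53 -0.    1.43  2.53]
plate (-1, 0, 0) (0, 0.42, -0.9) [-0.79  0.29  1.46  0.3   1.71  2.34]
plate (-1, 0, 0) (0, -0.42, -0.9) None
plate (0, 1, 0) (0, 0, -1) [-0.61  0.18  1.53 -0.    1.43 -2.18]
plate (0, 1, 0) (0, 0.42, -0.9) [-0.79  0.29  1.46  0.3   1.71 -2.37]
plate (0, 1, 0) (0, -0.42, -0.9) [-0.38  0.16  1.63 -0.43  1.21 -1.83]
plate (0, -1, 0) (0, 0, -1) [-0.61  0.18  1.53 -0.    1.43  0.96]
plate (0, -1, 0) (0, 0.42, -0.9) [-0.79  0.29  1.46  0.3   1.71  0.77]
plate (0, -1, 0) (0, -0.42, -0.9) [-0.38  0.16  1.63 -0.43  1.21  1.32]
```

```bash
python3 - <<'E'
from h import *
q=quat((0,0,-1),(1,0,0))
arm.move_to((.585,.195,.25),q); snap("wrist","r1"); print(arm.get_obs()["clock"])
arm.movel((.585,.115,.25),rate=.2); snap("wrist","r2"); print(arm.get_obs()["clock"])
arm.move_to((.575,-.18,.25),q); snap("wrist","p1"); print(arm.get_obs()["clock"])
arm.movel((.575,-.26,.25),rate=.2); snap("wrist","p2"); print(arm.get_obs()["clock"])
a=[cv2.imread(f"pics/{n}.png") for n in ("r1","r2","p1","p2")]
cv2.imwrite("pics/m1.png",cv2.resize(np.vstack([np.hstack(a[:2]),np.hstack(a[2:])]),(800,600),interpolation=cv2.INTER_AREA))
E
```

```text
2.0167
2.6167
3.8
4.4
```

View pics/m1.png

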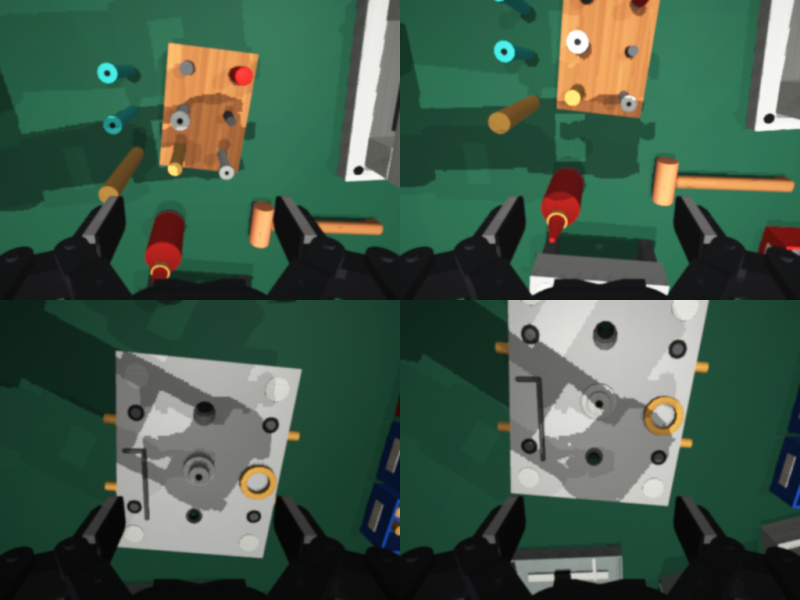

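The four wrist views (mosaic pixels):

- **Rack view r1:** pin16 head at (180,120), pin12 head at (227,172). Turquoise decoys are outside the rack at (107,73) and (112,125).
- **Plate view p1:** bore16 at (204,410), bore12 at (194,516).

I'll take one enlarged crop sheet to confirm these and to fit the outlines.

```bash
python3 - <<'E'
from h import *
C={"pin16":((230,154),(228,54)),"pin12":((290,220),(292,132)),"b16":((261,141),(262,41)),"b12":((248,276),(248,201))}
rows=[[],[]]
for n,cs in C.items():
  for i,(c,f) in enumerate(zip(cs,("r1","r2") if n[0]=="p" else ("p1","p2"))):
    im=cv2.imread(f"pics/{f}.png"); cr=cv2.getRectSubPix(im,(40,40),c)
    cr=cv2.resize(cr,(200,200),interpolation=cv2.INTER_CUBIC)
    for t in range(0,200,50): cv2.line(cr,(t,0),(t,5),(0,0,255));cv2.line(cr,(0,t),(5,t),(0,0,255))
    rows[i].append(cr)
cv2.imwrite("pics/crops.png",np.vstack([np.hstack(r) for r in rows]))
E
```

```text
(no output)
```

View pics/crops.png

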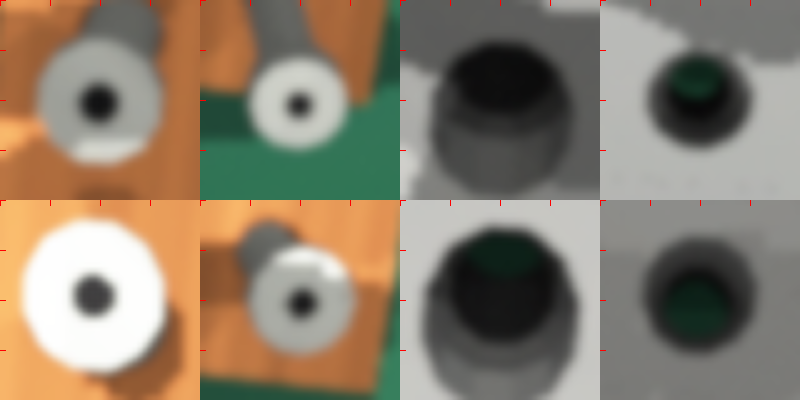

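```bash
python3 - <<'E'
from h import *
I={n:pickle.load(open(n+".pkl","rb")) for n in ("r1","r2","p1","p2")}
cp=lambda c,u:(c[0]-20+(u[0]+.5)/5,c[1]-20+(u[1]+.5)/5)
out={}
for n,a,b in [("pin16",cp((230,154),(98.5,102)),cp((228,54),(94,96))),("pin12",cp((290,220),(98.5,104.5)),cp((292,132),(101,103.5)))]:
    x,e=tri((I["r1"],a),(I["r2"],b)); out[n]=x; print(n,x.round(4),round(e,4))
th={("b16","p1"):84,("b16","p2"):160,("b12","p1"):92,("b12","p2"):102}
C={"b16":((261,141),(262,41)),"b12":((248,276),(248,201))}
for n,cs in C.items():
    ob=[]
    for c,f in zip(cs,("p1","p2")):
        g=cv2.cvtColor(I[f]["pixels"],cv2.COLOR_RGB2GRAY); c0=max(c[1]-26,0); y0,x0=c0,c[0]-26
        cr=cv2.resize(g[y0:c[1]+27,x0:c[0]+27],None,fx=4,fy=4,interpolation=cv2.INTER_CUBIC)
        cn,_=cv2.findContours((cr<th[n,f]).astype(np.uint8),cv2.RETR_EXTERNAL,cv2.CHAIN_APPROX_NONE)
        k=max((k for k in cn if cv2.pointPolygonTest(k,((c[0]-x0)*4.+2,(c[1]-y0)*4.+2),False)>=0),key=cv2.contourArea)
        (u,v),ax,an=cv2.fitEllipse(cv2.convexHull(k)); p=(x0+(u+.5)/4-.5,y0+(v+.5)/4-.5)
        print(n,f,np.round(p,1),np.round(ax,1)/4,round(an)); ob.append((I[f],p))
        print("   onz",onz(I[f],p,.106).round(4))
    x,e=tri(*ob); out[n]=x; print(n,x.round(4),round(e,4))
pickle.dump(out,open("out.pkl","wb"))
m=(out["b16"]+out["b12"])/2; d=(out["b16"]-out["b12"])[:2]; print("span",np.linalg.norm(d),"yaw",np.degrees(np.arctan2(-d[0],d[1])),m)
d=(out["pin12"]-out["pin16"])[:2]; print("rack",np.linalg.norm(d),np.degrees(np.arctan2(d[1],d[0]))+42.51)
E
```

```text
pin16 [0.5629 0.2149 0.1151] 0.0001
pin12 [0.6161 0.153  0.115 ] 0.0001
b16 p1 [261.8 143.9] [29.8   31.975] 174
   onz [ 0.5812 -0.1523  0.106 ]
b16 p2 [262.1  44.7] [32.6  38.45] 4
   onz [ 0.5807 -0.1529  0.106 ]
b16 [ 0.581  -0.1527  0.1038] 0.0002
b12 p1 [248.  275.9] [18.6  19.25] 83
   onz [ 0.5684 -0.2852  0.106 ]
b12 p2 [247.9 200.3] [23.625 24.375] 31
   onz [ 0.5685 -0.2851  0.106 ]
b12 [ 0.5684 -0.2849  0.1064] 0.0
span 0.13278735831852964 yaw -5.41118560423429 [ 0.57469986 -0.21882025  0.10509138]
rack 0.08157854216783074 -6.75581202219562
```

```bash
cat >> h.py <<'E'
yaw=np.radians(-5.4); px=np.array([np.cos(yaw),np.sin(yaw),0]); py=np.array([-np.sin(yaw),np.cos(yaw),0])
ry=np.radians(-6.7); rx=np.array([np.cos(ry),np.sin(ry),0])
s25,c25=np.sin(np.radians(25)),np.cos(np.radians(25))
M={"16":np.array([.5809,-.1526,.106]),"12":np.array([.5685,-.2851,.106])}
AX={"16":np.array([0,0,c25])-py*s25,"12":np.array([0,0,c25])+py*s25}
P={"16":np.array([.5629,.2149]),"12":np.array([.6161,.1530])}
TN=.051
def st(t=""):
    o=arm.get_obs(); print(t,"clk %.2f"%o["clock"],"tcp",o["tcp_pos"].round(4),"F",np.round(o["force"],1),"op %.3f"%o["opening"],"gf %.0f"%o["grip_force"]); return o
def pick(k):
    q=quat((0,0,-1),rx); p=P[k]; arm.grip(.47)
    arm.move_to((*p,.27),q); arm.movel((*p,.066),rate=.15); st("at pin")
    arm.grip(0.0); o=st("gripped")
    return o
def pre(k,t=.02):
    a=AX[k]; arm.move_to(M[k]+a*(t+TN),quat(-a,px)); st("pre")
E
python3 - <<'E'
from h import *
pick("16"); arm.movel((*P["16"],.27),rate=.2); st("lifted")
pre("16"); snap("wrist","h16"); snap("side","s16"); snap("top","t16")
a=cv2.imread("pics/h16.png"); b=cv2.imread("pics/s16.png")[80:220,190:330]; c=cv2.imread("pics/t16.png")[130:270,290:430]
cv2.imwrite("pics/m2.png",np.hstack([a[:,100:400],np.vstack([cv2.resize(b,(192,192)),cv2.resize(c,(192,192))])]))
E
```

```text
at pin clk 8.15 tcp [0.5633 0.215  0.0668] F [ 0.4 -0.4 -0.1] op 0.470 gf 0
gripped clk 8.50 tcp [0.5632 0.215  0.0666] F [-0.6  0.5  4.7] op 0.196 gf 58
lifted clk 9.67 tcp [0.5625 0.2148 0.2686] F [ 0.2 -0.5 -1.7] op 0.194 gf 59
pre clk 11.21 tcp [ 0.5784 -0.1813  0.1707] F [-0.  -0.2 -1.1] op 0.199 gf 58
```

View pics/m2.png

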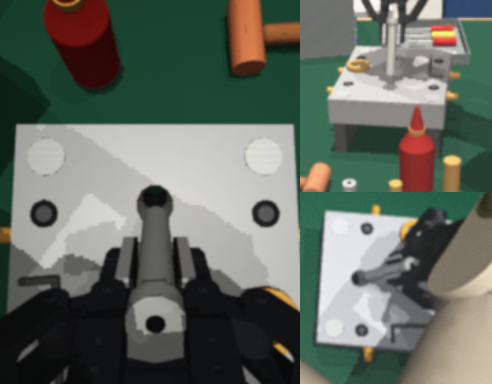

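Pin16 is held along the tool axis. In the left panel its nose is at about (155,207), on the line of the bore16 opening at (155,197). I'm inserting in steps and watching the force.

```bash
cat >> h.py <<'E'
def insert(k,t0=.02,t1=-.042):
    a=AX[k]
    for t in np.r_[np.arange(t0-.008,t1,-.008),t1]:
        arm.movel(M[k]+a*(t+TN),rate=.05); o=st("t %.3f"%t)
        if np.linalg.norm(o["force"])>15: print("STOP"); return False
    return True
E
python3 - <<'E'
from h import *
if insert("16"):
    arm.grip(.5); arm.wait(.6); st("released"); snap("wrist","w16"); snap("side","s16b")
    cv2.imwrite("pics/m3.png",np.hstack([cv2.imread("pics/w16.png")[:,100:400],cv2.resize(cv2.imread("pics/s16b.png")[80:220,190:330],(384,384))]))
E
```

```text
t 0.012 clk 11.67 tcp [ 0.5783 -0.1786  0.1627] F [ 1.1  0.3 -1.5] op 0.193 gf 59
t 0.004 clk 11.97 tcp [ 0.5786 -0.1755  0.1555] F [ 0.2  0.5 -2.3] op 0.195 gf 59
t -0.004 clk 12.28 tcp [ 0.5789 -0.1722  0.1483] F [ 1.2 -1.1 -1.6] op 0.193 gf 59
t -0.012 clk 12.59 tcp [ 0.5792 -0.1688  0.141 ] F [ 0.  -1.  -1.2] op 0.194 gf 59
t -0.020 clk 12.90 tcp [ 0.5796 -0.1654  0.1338] F [ 0.1 -0.6 -1.9] op 0.195 gf 59
t -0.028 clk 13.21 tcp [ 0.5799 -0.1621  0.1265] F [ 0.4 -0.2 -1.9] op 0.195 gf 59
t -0.036 clk 13.52 tcp [ 0.5802 -0.1587  0.1193] F [ 0.4  0.6 -0.3] op 0.193 gf 59
t -0.042 clk 13.78 tcp [ 0.5804 -0.1562  0.1139] F [-0.3 -0.6 -0.8] op 0.194 gf 59
released clk 14.75 tcp [ 0.5805 -0.1564  0.1141] F [-0.6 -0.1 -0.1] op 0.503 gf 0
```

View pics/m3.png

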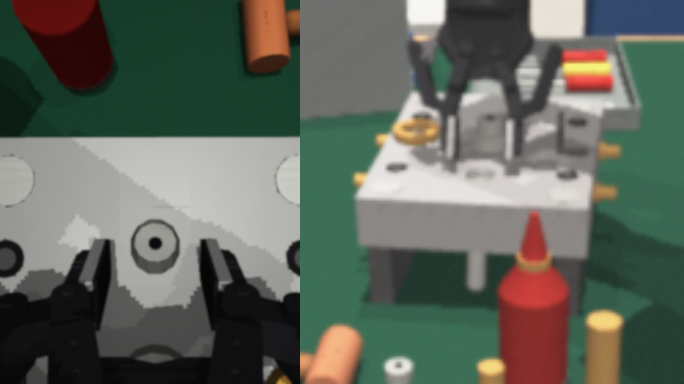

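Pin16 has dropped into its bore: head in the counterbore at (155,243) in the wrist panel, shank showing below the plate at (476,270). Now pin12.

```bash
python3 - <<'E'
from h import *
arm.movel(M["16"]+AX["16"]*.15,rate=.2); st("retreat")
o=pick("12")
if o["opening"]>.1:
    arm.movel((*P["12"],.27),rate=.2); st("lifted"); pre("12",.03); snap("wrist","h12"); snap("side","s12")
    cv2.imwrite("pics/m4.png",np.hstack([cv2.imread("pics/h12.png")[:,100:400],cv2.resize(cv2.imread("pics/s12.png")[80:220,190:330],(384,384))]))
E
```

```text
retreat clk 15.71 tcp [ 0.5747 -0.2152  0.2409] F [-0.7 -0.3 -0.2] op 0.500 gf 0
at pin clk 18.85 tcp [0.6165 0.153  0.0669] F [ 0.5 -0.2  0.7] op 0.469 gf 0
gripped clk 19.23 tcp [0.6163 0.153  0.0665] F [-0.2  0.9  3. ] op 0.145 gf 58
lifted clk 20.39 tcp [0.6157 0.153  0.2686] F [ 0.5 -0.4 -1.6] op 0.148 gf 58
pre clk 21.91 tcp [ 0.5723 -0.2501  0.1798] F [ 0.3 -0.3 -0.7] op 0.146 gf 58
```

View pics/m4.png

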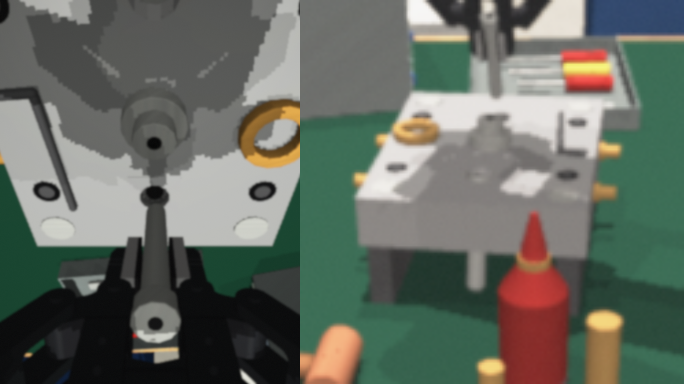

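Pin12 is held straight. In the wrist panel its nose at (155,205) is on the line of bore12 at (154,196), so I'm inserting it.

```bash
python3 - <<'E'
from h import *
if insert("12",.03):
    arm.grip(.5); arm.wait(.6); st("released"); arm.movel(M["12"]+AX["12"]*.17,rate=.2)
    arm.move_to((.5,-.02,.32),quat((0,0,-1),px)); arm.wait(.3); st("away"); snap("top","tend"); snap("side","send")
    t=cv2.imread("pics/tend.png")[115:265,110:440]; s=cv2.imread("pics/send.png")[100:330,180:330]
    cv2.imwrite("pics/m5.png",np.hstack([cv2.resize(t,(500,227)).copy() if 0 else cv2.copyMakeBorder(cv2.resize(t,(500,227)),0,233,0,0,cv2.BORDER_CONSTANT),cv2.resize(s,(300,460))]))
E
```

```text
t 0.022 clk 22.32 tcp [ 0.5713 -0.2543  0.1716] F [ 0.2  0.1 -0.3] op 0.146 gf 58
t 0.014 clk 22.62 tcp [ 0.5709 -0.2579  0.1644] F [ 0.2  0.8 -0.7] op 0.147 gf 58
t 0.006 clk 22.93 tcp [ 0.5706 -0.2612  0.1572] F [ 1.2  1.3 -0.3] op 0.146 gf 58
t -0.002 clk 23.24 tcp [ 0.5703 -0.2646  0.15  ] F [-0.3  0.4 -1.4] op 0.148 gf 58
t -0.010 clk 23.55 tcp [ 0.5699 -0.2679  0.1427] F [-0.3  0.2 -0.9] op 0.145 gf 58
t -0.018 clk 23.86 tcp [ 0.5696 -0.2713  0.1355] F [-0.  -0.1 -2. ] op 0.145 gf 58
t -0.026 clk 24.17 tcp [ 0.5693 -0.2747  0.1282] F [ 0.  -0.6 -1.2] op 0.144 gf 58
t -0.034 clk 24.48 tcp [ 0.569  -0.2781  0.121 ] F [ 0.3 -0.4 -0.9] op 0.149 gf 58
t -0.042 clk 24.78 tcp [ 0.5687 -0.2814  0.1137] F [ 0.2 -0.5 -0.7] op 0.144 gf 58
released clk 25.78 tcp [ 0.5688 -0.2813  0.1142] F [ 0.1 -0.5 -0.9] op 0.498 gf 0
away clk 27.89 tcp [ 0.5002 -0.0204  0.3195] F [ 0.8 -1.1 -0.3] op 0.499 gf 0
```

View pics/m5.png

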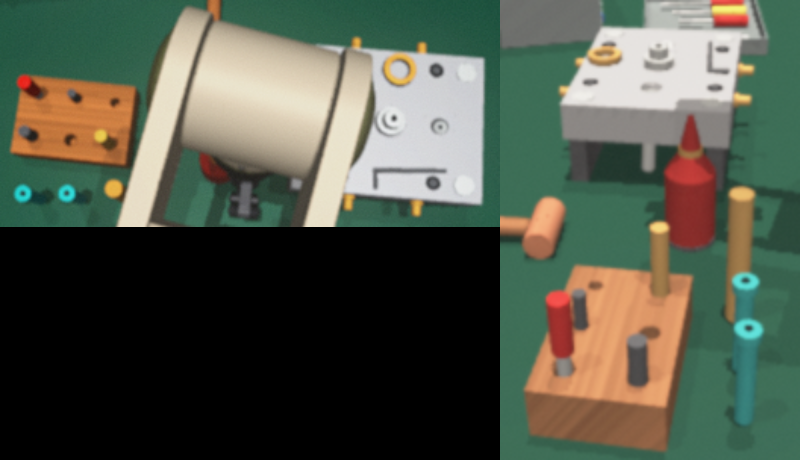

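Both heads appear to be in their counterbores and the bystanders are where they were. I'll check the seating depth by triangulating the head centre dots from two wrist places.

```bash
python3 - <<'E'
from h import *
q=quat((0,0,-1),(1,0,0))
arm.move_to((.575,-.18,.25),q); a=snap("wrist","v1")
arm.movel((.575,-.24,.25),rate=.2); b=snap("wrist","v2"); st()
tiles=[]
for k in ("16","12"):
    E=M[k]-AX[k]*.002; ob=[]
    for im in (a,b):
        u=proj(im,E); c=np.round(u).astype(int); g=cv2.cvtColor(im["pixels"],cv2.COLOR_RGB2GRAY)
        n=5; w=cv2.resize(g[c[1]-n:c[1]+n+1,c[0]-n:c[0]+n+1],None,fx=8,fy=8,interpolation=cv2.INTER_CUBIC).astype(float)
        m=(w<(w.min()+np.median(w))/2).astype(np.uint8); l=cv2.connectedComponentsWithStats(m); i=1+np.argmax(l[2][1:,4]); d=l[3][i]
        p=c-n+(d+.5)/8-.5; ob.append((im,p)); print(k,u.round(1),p.round(1),l[2][i,4]/64)
        tiles.append(cv2.resize(im["pixels"][c[1]-20:c[1]+20,c[0]-20:c[0]+20,::-1],(200,200),interpolation=cv2.INTER_CUBIC))
    x,e=tri(*ob); print(k,"err mm",((x-E)*1e3).round(1),"along axis",round(float((x-E)@AX[k])*1e3,1),"res",round(e*1e3,2))
cv2.imwrite("pics/m6.png",np.hstack(tiles))
E
```

```text
clk 29.32 tcp [ 0.575  -0.239   0.2506] F [-0.6  0.3 -0. ] op 0.502 gf 0
16 [261.8 142.1] [261.7 142.6] 29.0
16 [262.3  69.2] [262.2  69.3] 35.078125
16 err mm [-0.1 -0.1  1.3] along axis 1.2 res 0.01
12 [248.5 274.6] [247.6 275.8] 12.453125
12 [248.1 219.4] [247.2 220.3] 15.984375
12 err mm [-0.9  0.1  2.2] along axis 2.0 res 0.03
```

View pics/m6.png

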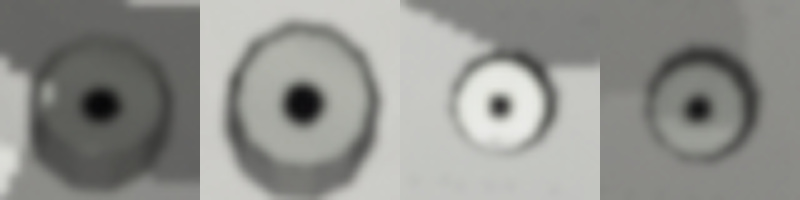

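The dots triangulate 1.2 mm (pin16) and 2.0 mm (pin12) above the nominal seated position. That is about the noise of this baseline. A light tap with shut fingertips on each head's proud outer edge will give the true height and push it home.

```bash
python3 - <<'E'
from h import *
arm.grip(0.0)
for k in ("12","16"):
    a=AX[k]; s=1 if k=="16" else -1; w=s*py*c25+np.array([0,0,s25]); B=M[k]+w*.007
    arm.move_to(B+a*.08,quat(-a,px)); arm.movel(B+a*.008,rate=.1); f0=arm.get_obs()["force"]@a
    for t in np.arange(.006,-.0051,-.001):
        arm.movel(B+a*t,rate=.02); o=arm.get_obs(); f=o["force"]@a-f0; print(k,"t %.3f"%t,"meas %.4f"%((o["tcp_pos"]-B)@a),"f %.1f"%f)
        if f>8: break
    arm.movel(B+a*.1,rate=.15)
st()
E
```

```text
12 t 0.006 meas 0.0063 f -0.7
12 t 0.005 meas 0.0050 f 1.0
12 t 0.004 meas 0.0040 f 1.1
12 t 0.003 meas 0.0029 f 0.4
12 t 0.002 meas 0.0019 f 0.6
12 t 0.001 meas 0.0009 f 0.2
12 t 0.000 meas -0.0001 f -0.2
12 t -0.001 meas -0.0011 f -0.1
12 t -0.002 meas -0.0017 f 2.5
12 t -0.003 meas -0.0021 f 8.8
16 t 0.006 meas 0.0062 f 0.8
16 t 0.005 meas 0.0050 f 0.4
16 t 0.004 meas 0.0039 f 0.9
16 t 0.003 meas 0.0029 f 0.7
16 t 0.002 meas 0.0019 f 0.3
16 t 0.001 meas 0.0009 f 1.0
16 t 0.000 meas -0.0001 f 0.6
16 t -0.001 meas -0.0011 f 0.9
16 t -0.002 meas -0.0017 f 3.8
16 t -0.003 meas -0.0020 f 8.7
 clk 39.49 tcp [ 0.5772 -0.1878  0.1986] F [-0.1 -0.6  0.5] op -0.004 gf 0
```

Contact came at -1.7 to -2.0 mm along the axis for both pins, and -2 mm is the fully seated value. Both heads are home, so I'm handing in.

```bash
python3 - <<'E'
from h import *
arm.wait(.5); print(arm.sign_off()); st()
E
```

```text
the job is handed in; nothing more can be done
None
the job is handed in; nothing more can be done
```

Both angle pins are in the bores of their size with heads fully home (confirmed by a light touch on each head), nothing else looked moved in the last pictures, the gripper is clear, and the job was handed in at about 40 s; it returned no verdict.

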